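# Latch the feeding-kit tub shut

## Robot

A 6-joint arm with a two-finger parallel gripper is mounted at the origin on the work surface. World frame = base frame: x ahead of the robot, y to its left, z up, the work surface at z = 0. Lengths are in m, angles in rad, forces in N, time in s.
With the tool pointing down it reaches from about 0.35 to 0.975 m from the base axis. Payload 4.9 kg.
Tool frame: the origin (TCP) lies at the very end of the fingers, on their centre line; the grasp point (between the pads) lies 19 mm behind it; z points along the fingers, y is the line along which they close (so a half turn about z gives the same grasp; the last joint's range is limited). The gripper opens to 85 mm and grips with 20 to 120 N. Pads are 22 mm wide; open, the fingers measure 114 mm over their backs; the gripper's body (76 mm by 85 mm) begins 54 mm behind the grasp point. The pads swing forward as they close: fully open they stand 13 mm farther back than shut.
Start: joints at [-1.282, 0.053, 1.613, -0, 1.476, -0.119], TCP at [0.248, -0.574, 0.231] pointing down, gripper open.
Joint ranges: [-3.01, 3.01], [-1.01, 2.22], [0.06, 2.58], [-1.02, 4.17], [0.09, 2.62], [-3.14, 3.14]. Speed limits (rad/s): [2.57, 2.57, 3.14, 3.14, 3.14, 3.14].

## Interface

Orientations are given as a rotation vector (axis times angle).
In Python, from station import ctrl, imaging gives the robot as it stands.
- The arm moves only by the tool play_rows, never from a script. Its argument "series" is a list of rows, each a list of 3 entries, a list of its own where there are three numbers: the opening, from 0 (shut) to 1 (fully open), then the shift along the tool's x, y, z each as a share of 0.05 m, from -1 to 1, then the turn, a rotation vector about the tool's x, y, z each as a share of 8 degrees, from -1 to 1. In form: [[grip, [dx, dy, dz], [ax, ay, az]], ...]. A call has 1 to 8 rows; each row shifts and turns the commanded pose from where the row before left it, along the tool's axes as they then stand; what a row does not reach is not made up. A row lasts 1/8 s, in which the tool goes at most 62.5 mm and 10.7 degrees, less where a joint would pass 70% of its speed; a pose out of reach is approached as far as the arm can. A call with a number of a shift or a turn outside -1 to 1 is refused whole. A call with a gripper value outside its range is refused whole. The fingers move at their own pace and stop on an object; "force" is the grip in N (left out, the last holds). Time passes only in rows, so rows that do not move let the fingers close. It gives the time, the measured TCP pose, the force, the opening and the grip force at its end, in the units of the state.
- ctrl.get_obs(): the state, without advancing time (a new reading comes with each control period).
- imaging.get_image(name): name is "scene" or "top"; returns a dict with "color" (400x640x3 uint8, blue, green, red), "fx", "fy", "cx", "cy" (pixels), "extrinsics" (4x4, takes a point from world to camera coordinates). Camera axes: x right, y down, z forward; pixel columns grow to the right and rows downward; lengths in m; the calibration is good to about 2 mm. A picture is of the moment at which its call begins. There is no depth.
- ctrl.finish_job(): hands the job in; it is judged then, once.
The state is a dict: "t": time; "q": joint angles; "dq": joint speeds; "effort": joint torques, N m; "tool_pos": TCP position; "tool_rot": TCP orientation; "contact_force": force on the tool from outside, world axes, zero at the start; "wrist_torque": the same for the moment, N m; "opening": finger opening in m; "grip_force": force on a finger pad.
Only numpy, scipy, OpenCV 4.12 (cv2) and the standard library are available. Lean on these libraries where they do the work, as an engineer would, in place of code of your own. Each camera call takes 0.05 s, during which the arm holds its last target. There are 200 camera calls.

## Task

The sliding lid of the green feeding-kit tub stands a finger's breadth short of its seal. Hook the latch's wire loop down behind the steel keeper on the lid, drawn back so that it catches under the keeper's lip, then press the red lever down until it is fully home, so that the latch alone holds the lid tight. Go gently on the latch (a few newtons will do, feel for the slot and for the stop), leave the things around the tub where they are, and take the hand away at the end.

Things in the scene. Friction and masses are not known exactly. Their poses are not given: they have to be found in the camera images.
- tub: Green tub, 300 x 200 mm, fixed to the counter, top 120 mm above it. Origin: centre of its underside; z up, x along the lid's slide, from the latch end (-x, nearer the robot) to the far end. Its top from x -150 to -30 mm is a fixed deck that carries the latch; then come a black rubber seal and the white lid. The latch and keeper lie on its middle plane y = 0.
- lid: White sliding lid, 155 x 170 mm, top level with the deck. Slides only along the tub's x, against 5 N of friction and the springy seal (2.4 N/mm, slack when 13.5 mm out). Origin on its top face, axes as the tub's; at tub x = 41 mm when nominally tight (36 to 46 once latched, as the keeper is set), 12 to 13.5 mm further out when it stands open. Carries the keeper.
- keeper_slot (a point): Point on the lid's top (same as the lid's origin) at the nominal middle of the keeper's slot; axes as the tub's. The keeper is, going +x: a steel post 24 mm wide (y) with a lip on top, a slot 8 mm wide open from above, a black guard bar. Bolted through slotted holes, the whole keeper really sits up to 5 mm to -x or +x of nominal: not measured, to be felt or seen.
- keeper_lip (a point): Nominal edge of the keeper's lip, 20 mm above the lid and at x = -4 mm from the slot's middle. The lip is 5 mm thick (15 to 20 mm above the lid) and overhangs the post's +x face (x = -9 mm, post 12 mm thick) by 5 mm. The loop's bar goes down into the slot, then back (-x) under the lip to the post. Off by the same up to 5 mm as the slot.
- guard_bar (a point): Nominal middle of the top of the guard bar beyond the slot: 7 mm thick (slot-frame x = 4 to 11 mm), 60 mm wide, 13 mm high above the lid. A loop bar standing on it has its centre 16 mm above the lid; on the lip, 23 mm; in the slot, 3 mm. Off by the same up to 5 mm as the slot.
- lever (a joint): Hinge of the red lever, rad: 0 = pressed fully home (hard stop, lying nearly flat on the deck, pointing to the tub's -x), grows as it is raised; 1.64 = pointing straight up, upper stop 2.4. It starts between 1.5 and 1.85. Friction of 0.05 N m holds it where it is left.
- handle: Red lever handle, 18 mm wide (y), 6 mm thick (z). Origin on the lever's pivot axis (tub x = -55 mm, 146 mm above the counter); it runs along its own -x from 8 to 74 mm out, own z up when home, when it points to the tub's -x, sloping 4 degrees down, tip about 20 mm above the deck. Pressing it near mid-length takes under 15 N until the stop; it cracks at 30 N.
- bail: Steel wire loop, 45 mm wide. Origin at its hinge pin on the lever, 20 mm from the lever's pivot (handle x = -20 mm). Its own x runs along the loop to its bar, 110.7 mm away; own z up when level. Hinge friction (0.025 N m) keeps it where it is put; it turns along with the lever unless the keeper holds it. It bends if a hand forces it on the lid or keeper with over 25 N.
- bail_bar (a point): Middle of the cross bar at the loop's end (round steel, 6 mm diameter, 40 mm long along y); axes as the bail. When it lies on the lid its centre is 3 mm above the lid.
- bail_knob (a point): Centre of the red ball grip, 16 mm diameter, on a 6 mm stem standing on the middle of the cross bar, 34 mm from the bar's centre along the bail's own z.
- canister: Closed white formula canister, 96 mm diameter, 115 mm high, standing beside the tub; origin centre of its underside.
- collar1: Lower of two stacked blue bottle collars, 48 mm diameter, 16 mm high; origin centre of its underside.
- collar2: Upper of the two stacked bottle collars, same size; origin centre of its underside.
- scoop: Yellow measuring scoop beside the tub, 36 mm cup with a 70 mm handle; origin centre of the cup's underside.
- babybottle: Glass baby bottle lying on its side, 60 mm diameter, 175 mm long; origin under its middle.
- mug: Blue mug, 76 mm diameter, 85 mm high; origin centre of its underside.

How it is judged:
By the outcome, as a careful person would: the job done as asked, in the order asked, and still so for the second after the job is handed in, with the robot touching nothing.
It also fails if it takes over 72 s, if anything falls off the work surface, if the arm or the gripper's body presses on something with over 40 N, if the wrist force passes 120 N, or if a joint passes its speed limit or range.

## Working session

There is one attempt and no reset: what is moved stays moved. The work goes in short steps, Python scripts to look and compute and a tool call to move; the robot and the scene stay as the last step left them, time stands still between calls to the robot, and variables do not carry over. Pictures are saved under pics/ and viewed, at most 10 in all, crops included, and the job is handed in when it is done.

Besides the shell and the picture viewer there is one more tool, called after "Call:" as name([rows], argument=value, ...), one row to a line, values as JSON. play_rows: Moves the arm, as the interface text tells. Shift numbers are shares of 0.05 m and turn numbers shares of 8 degrees, none past 1 either way. Its arguments: {"type":"object","properties":{"series":{"type":"array"},"force":{"type":"number"}},"required":["series"]}

```bash
mkdir -p pics; ls; python3 - <<'E'
from station import ctrl, imaging
import cv2
o=ctrl.get_obs(); print(o)
for n in("scene","top"):
    d=imaging.get_image(n); cv2.imwrite(f"pics/{n}0.png",d["color"]); print(n,d["fx"],d["fy"],d["cx"],d["cy"],d["extrinsics"])
E
```

```text
pics
{'t': 0.0, 'q': array([-1.28200777e+00,  5.33592134e-02,  1.61431393e+00, -2.74256844e-05,
        1.47603341e+00, -1.18997353e-01]), 'dq': array([-0.00020233, -0.00015351, -0.00013231,  0.00062705,  0.00064817,
       -0.00010119]), 'effort': array([ 2.06335259e-03, -3.93681479e+01, -3.70173812e+01, -1.27292139e-05,
        7.01893194e-03,  2.03464850e-06]), 'tool_pos': array([ 0.24767186, -0.5731333 ,  0.23004968]), 'tool_rot': array([-3.07445565e+00, -6.35697654e-01,  3.24069098e-04]), 'contact_force': array([-0.59394533,  0.33888135, -0.21880102]), 'wrist_torque': array([-0.03290055,  0.01005477, -0.02149939]), 'grip_force': 0.0, 'opening': 0.08537930314868225}
scene 510.1600415155911 510.1600415155911 315.5646908005757 199.46235523619302 [[ 0.5886651   0.80817243 -0.0181856  -0.38711117]
 [ 0.51254455 -0.39054009 -0.76470682 -0.23469577]
 [-0.62511718  0.44083529 -0.6441217   2.01107112]
 [ 0.          0.          0.          1.        ]]
top 378.0500405169911 378.0500405169911 323.13556164097025 201.46235286862796 [[-0.00201399 -0.99999654 -0.00169042  0.00335988]
 [-0.99351775  0.00219307 -0.11365592  0.62860768]
 [ 0.11365923  0.00145056 -0.99351873  1.31419335]
 [ 0.          0.          0.          1.        ]]
```

View pics/scene0.png

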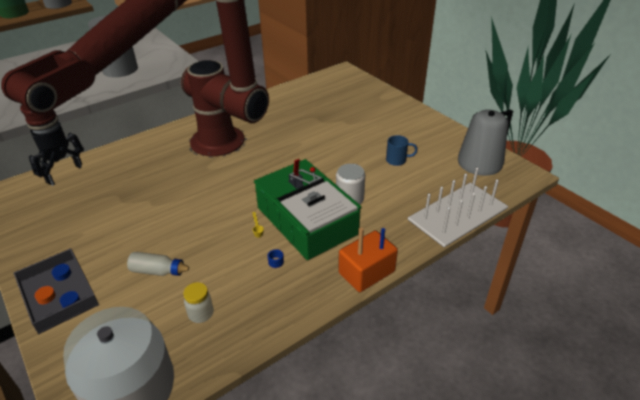

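View pics/top0.png

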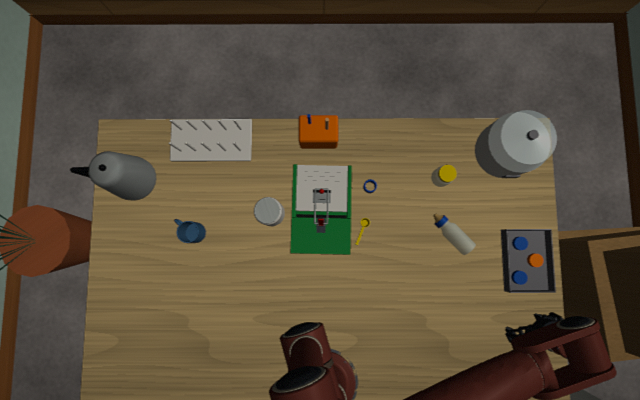

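Both views show the tub: in the top view the green tub spans about px (291–352, 164–255), with lid above, keeper near (320,192) and lever near (321,225). The canister is left at (268,211), the scoop right at (362,230).

```bash
cat > h.py <<'E'
import numpy as np,cv2
from station import ctrl, imaging
def ray(d,u,v):
    E=d["extrinsics"];R,t=E[:3,:3],E[:3,3]
    return -R.T@t, R.T@np.array([(u-d["cx"])/d["fx"],(v-d["cy"])/d["fy"],1])
def onz(d,u,v,z):
    c,r=ray(d,u,v); return c+r*(z-c[2])/r[2]
def two(d1,p1,d2,p2):
    c1,r1=ray(d1,*p1);c2,r2=ray(d2,*p2)
    s=np.linalg.lstsq(np.c_[r1,-r2],c2-c1,rcond=None)[0]
    a,b=c1+s[0]*r1,c2+s[1]*r2
    return (a+b)/2,np.linalg.norm(a-b)
def proj(d,p):
    E=d["extrinsics"];q=E[:3,:3]@p+E[:3,3]
    return np.array([d["fx"]*q[0]/q[2]+d["cx"],d["fy"]*q[1]/q[2]+d["cy"]])
def red(img):
    h=cv2.cvtColor(img,cv2.COLOR_BGR2HSV)
    return (((h[...,0]<8)|(h[...,0]>172))&(h[...,1]>120)&(h[...,2]>60)).astype(np.uint8)
E
python3 - <<'E'
from h import *
D={n:imaging.get_image(n) for n in("scene","top")}
box={"scene":(245,150,370,260),"top":(280,155,365,265)}
for n,d in D.items():
    x0,y0,x1,y1=box[n]; im=d["color"][y0:y1,x0:x1]
    h=cv2.cvtColor(im,cv2.COLOR_BGR2HSV)
    g=cv2.inRange(h,(50,100,30),(85,255,255))
    ys,xs=np.nonzero(g); 
    c=cv2.convexHull(np.c_[xs,ys].astype(np.int32)); print(n,"green hull",(cv2.approxPolyDP(c,2,True)[:,0]+[x0,y0]).tolist(), cv2.minAreaRect(c))
    r=red(im); k,l,s,ce=cv2.connectedComponentsWithStats(r)
    for i in range(1,k): print(" red",s[i]+[x0,y0,0,0,0],ce[i]+[x0,y0])
    w=cv2.inRange(h,(0,0,110),(180,60,255)); k,l,s,ce=cv2.connectedComponentsWithStats(w); i=1+s[1:,4].argmax(); print(" white",s[i]+[x0,y0,0,0,0])
    cv2.imwrite(f"pics/{n}_c.png",cv2.resize(im,None,fx=5,fy=5,interpolation=cv2.INTER_CUBIC))
a=cv2.imread("pics/scene_c.png");b=cv2.imread("pics/top_c.png");
m=np.zeros((550,1050,3),np.uint8);m[:,:625]=a;m[:,625:]=b;cv2.imwrite("pics/m.png",cv2.resize(m,(800,419),interpolation=cv2.INTER_AREA))
E
```

```text
scene green hull [[357, 233], [307, 259], [259, 208], [254, 181], [306, 160], [360, 206]] ((62.51247024536133, 55.113311767578125), (108.47306823730469, 75.37030792236328), 46.84760665893555)
 red [294 160   5  14  20] [295.2 165.1]
 red [311 168   4   4  13] [312.15384615 169.46153846]
 red [297 175   1   1   1] [297. 175.]
 white [ 281  181   76   50 1835]
top green hull [[350, 166], [349, 253], [291, 252], [293, 165]] ((41.14373016357422, 54.18812942504883), (59.20045852661133, 88.65077209472656), 1.9091525077819824)
 red [320 189   4   5  16] [321.375 190.75 ]
 red [318 218   6   3   8] [321. 219.]
 red [319 225   4   1   4] [320.5 225. ]
 white [ 296  165   52   47 2061]
```

View pics/m.png

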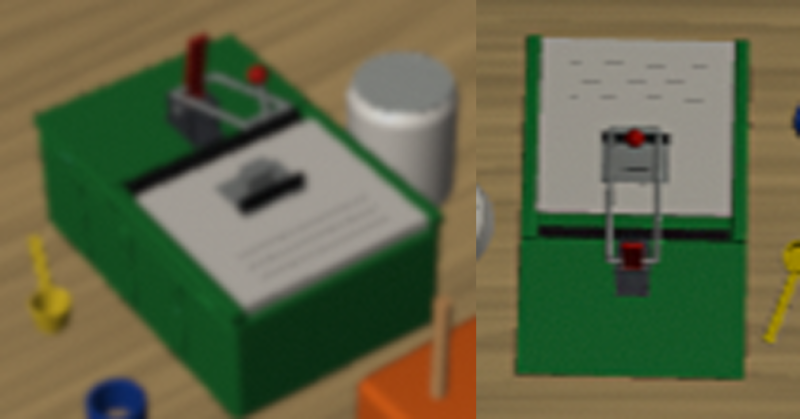

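```bash
python3 - <<'E'
from h import *
S,T=(imaging.get_image(n) for n in("scene","top"))
for p in [(350.5,165.5),(350,253.5),(290.5,252.5),(292.5,164.5)]: print("top corner",onz(T,*p,0.12).round(4))
for p in [(254,181),(306,159.5),(360,206)]: print("scene corner",onz(S,*p,0.12).round(4))
print("knob",two(S,(312.15,169.46),T,(321.4,190.75)))
# edges via intensity profile in top, middle columns
g=cv2.cvtColor(T["color"],cv2.COLOR_BGR2GRAY)
print("left/right profile row 245",T["color"][245,284:358,1].tolist())
print("col 300",T["color"][160:258,303].tolist()[:8],T["color"][205:222,303].tolist(), T["color"][248:258,303].tolist())
print("keeper cols 312,330", g[182:206,314].tolist(), g[182:206,329].tolist())
E
```

```text
top corner [ 0.7412 -0.0909  0.12  ]
top corner [ 0.4462 -0.0863  0.12  ]
top corner [0.4499 0.1098 0.12  ]
top corner [0.7452 0.1054 0.12  ]
scene corner [ 0.4548 -0.0899  0.12  ]
scene corner [0.4599 0.1074 0.12  ]
scene corner [0.7496 0.0983 0.12  ]
knob (array([0.63919736, 0.00677843, 0.23082097]), np.float64(0.0005116014858888835))
left/right profile row 245 [102, 102, 102, 103, 102, 92, 83, 92, 88, 87, 87, 87, 87, 87, 87, 87, 89, 86, 89, 88, 87, 87, 87, 88, 87, 87, 88, 89, 88, 88, 87, 88, 88, 87, 87, 87, 88, 87, 87, 88, 87, 88, 88, 87, 88, 88, 87, 87, 87, 87, 87, 86, 88, 88, 88, 88, 88, 89, 88, 86, 87, 88, 90, 87, 89, 88, 86, 96, 107, 107, 108, 105, 101, 101]
col 300 [[66, 100, 118], [69, 103, 121], [67, 102, 120], [63, 100, 119], [78, 109, 128], [141, 147, 151], [139, 147, 151], [139, 146, 150]] [[140, 149, 152], [139, 146, 150], [139, 147, 151], [141, 149, 154], [143, 150, 156], [119, 124, 131], [43, 86, 36], [31, 86, 9], [35, 87, 18], [27, 53, 17], [18, 14, 16], [17, 16, 17], [26, 52, 18], [37, 89, 16], [38, 89, 21], [37, 88, 18], [36, 87, 18]] [[38, 88, 21], [36, 86, 18], [34, 85, 17], [38, 88, 19], [34, 85, 16], [41, 78, 57], [71, 108, 132], [76, 113, 135], [77, 115, 136], [75, 113, 132]]
keeper cols 312,330 [148, 148, 147, 147, 148, 149, 138, 87, 44, 48, 64, 80, 84, 82, 83, 84, 84, 85, 86, 83, 77, 109, 108, 86] [148, 149, 147, 149, 147, 149, 152, 141, 49, 20, 43, 105, 106, 103, 101, 100, 99, 102, 100, 101, 104, 138, 150, 151]
```

Call:
play_rows([
  [1,[0,0,-0.5],[0,0,0.76]],
  [1,[0,0,-0.5],[0,0,0.76]],
  [1,[0,0,-0.5],[0,0,0.76]],
  [1,[0,0,-0.5],[0,0,0.77]],
  [0.8,[0.6,-0.95,0],[0,0,0]],
  [0.6,[0.6,-0.95,0],[0,0,0]],
  [0.5,[0.6,-0.95,0],[0,0,0]],
  [0.5,[0.6,-0.95,0],[0,0,0]],
], force=20)

```text
t: 1.3
tool_pos: [0.372, -0.3844, 0.3313]
tool_rot: [3.141, -0.029, 0.001]
contact_force: [1.1, 0.1, 0.2]
opening: 0.0427
grip_force: 0.0
```

```bash
cat >> h.py <<'E'
from scipy.spatial.transform import Rotation as Ro
def st(tgt=None):
    o=ctrl.get_obs(); R=Ro.from_rotvec(o["tool_rot"]).as_matrix()
    print("t",round(o["t"],2),"pos",o["tool_pos"].round(4),"F",o["contact_force"].round(1),"open",round(o["opening"],4),"grip",round(float(o["grip_force"]),1))
    print("toolx",R[:,0].round(3),"y",R[:,1].round(3),"z",R[:,2].round(3))
    if tgt is not None: print("shares",(R.T@(np.array(tgt)-o["tool_pos"])/0.05).round(3))
    return o
E
python3 -c "
from h import *
st([.640,.007,.30])"
```

```text
t 1.3 pos [ 0.372  -0.3844  0.3313] F [1.1 0.1 0.2] open 0.0427 grip 0.0
toolx [ 1.    -0.018  0.   ] y [-0.018 -1.     0.   ] z [ 0. -0. -1.]
shares [ 5.215 -7.925  0.627]
```

Call:
play_rows([
  [0.5,[0.65,-0.98,0],[0,0,0]],
  [0.5,[0.65,-0.98,0],[0,0,0]],
  [0.5,[0.65,-0.98,0],[0,0,0]],
  [0.5,[0.65,-0.98,0],[0,0,0]],
  [0.5,[0.65,-0.98,0],[0,0,0]],
  [0.5,[0.65,-0.98,0],[0,0,0]],
  [0.5,[0.65,-0.98,0],[0,0,0]],
  [0.5,[0.6,-0.9,0],[0,0,0]],
])

```text
t: 2.3
tool_pos: [0.6366, -0.0007, 0.3313]
tool_rot: [3.141, -0.027, 0.0]
contact_force: [0.8, -0.3, -0.5]
opening: 0.0427
grip_force: 0.0
```

Call:
play_rows([
  [0.5,[0,0,0],[0,0,0]],
  [0.5,[0,0,0],[0,0,0]],
])

```text
t: 2.55
tool_pos: [0.6356, -0.0027, 0.331]
tool_rot: [3.141, -0.028, -0.001]
contact_force: [-0.5, 0.0, 0.6]
opening: 0.0427
grip_force: 0.0
```

```bash
python3 - <<'E'
from h import *
st([.639,.007,.219])
S,T=(imaging.get_image(n) for n in("scene","top"))
for n,d,b in(("s",S,(265,60,345,160+60)),("t",T,(280,160,360,260))):
    x0,y0,x1,y1=b
    cv2.imwrite(f"pics/{n}1.png",d["color"][y0:y1,x0:x1])
a=cv2.resize(cv2.imread("pics/s1.png"),(400,600),interpolation=cv2.INTER_CUBIC)[:500];a=cv2.resize(cv2.imread("pics/s1.png")[60:],None,fx=5,fy=5,interpolation=cv2.INTER_CUBIC)
b=cv2.resize(cv2.imread("pics/t1.png"),None,fx=5,fy=5,interpolation=cv2.INTER_CUBIC)
m=np.zeros((500,800,3),np.uint8);m[:a.shape[0],:400]=a;m[:,400:]=b;cv2.imwrite("pics/m1.png",m)
g=T
for r,z,n in((189.65,.133,"guard far edge"),(192.2,.12,"guard near foot"),(202.5,.12,"keeper near edge"),(210.2,.12,"lid -x edge"),(164.9,.12,"lid far edge")):
    print(n,onz(T,321,r,z).round(4))
E
```

```text
t 2.55 pos [ 0.6356 -0.0027  0.331 ] F [-0.5  0.   0.6] open 0.0427 grip 0.0
toolx [ 1.    -0.018 -0.001] y [-0.018 -1.     0.   ] z [-0.001 -0.    -1.   ]
shares [ 0.066 -0.196  2.24 ]
guard far edge [0.657  0.0089 0.133 ]
guard near foot [0.6503 0.009  0.12  ]
keeper near edge [0.6155 0.0091 0.12  ]
lid -x edge [0.5896 0.0091 0.12  ]
lid far edge [0.7436 0.0089 0.12  ]
```

View pics/m1.png

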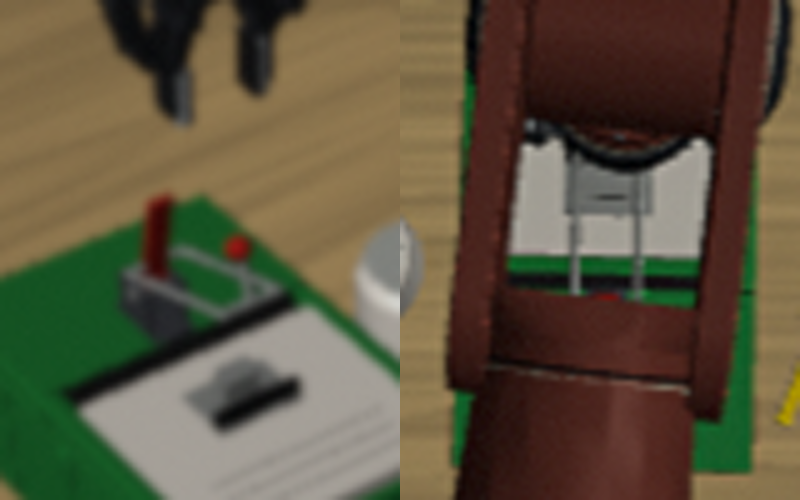

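The scene crop shows the open fingers above and behind the red knob (crop 238,248) and the raised loop; the keeper with black guard lies at crop (255,400). Nothing is in the way of going straight down onto the knob.

Call:
play_rows([
  [0.5,[0.07,-0.2,0.7],[0,0,0]],
  [0.45,[0,0,0.7],[0,0,0]],
  [0.4,[0,0,0.6],[0,0,0]],
  [0.35,[0,0,0.3],[0,0,0]],
  [0.3,[0,0,0],[0,0,0]],
  [0.27,[0,0,0],[0,0,0]],
])

```text
t: 3.4
tool_pos: [0.6402, 0.0068, 0.2183]
tool_rot: [3.141, -0.029, 0.005]
contact_force: [0.2, -0.6, 0.5]
opening: 0.0231
grip_force: 0.0
```

```bash
python3 - <<'E'
from h import *
st()
S=imaging.get_image("scene")
im=S["color"][110:210,250:350]
r=red(im);k,l,s,ce=cv2.connectedComponentsWithStats(r)
for i in range(1,k): print(" red",s[i]+[250,110,0,0,0],ce[i]+[250,110])
cv2.imwrite("pics/s2.png",cv2.resize(im,None,fx=5,fy=5,interpolation=cv2.INTER_CUBIC))
E
```

```text
t 3.4 pos [0.6402 0.0068 0.2183] F [ 0.2 -0.6  0.5] open 0.0231 grip 0.0
toolx [ 1.    -0.019  0.003] y [-0.019 -1.     0.   ] z [ 0.003 -0.    -1.   ]
 red [298 110  17   9  96] [304.58333333 114.14583333]
 red [294 160   2  13  14] [294.78571429 166.28571429]
 red [311 167   4   5  16] [312.625 169.   ]
 red [295 174   3   1   3] [296. 174.]
```

View pics/s2.png

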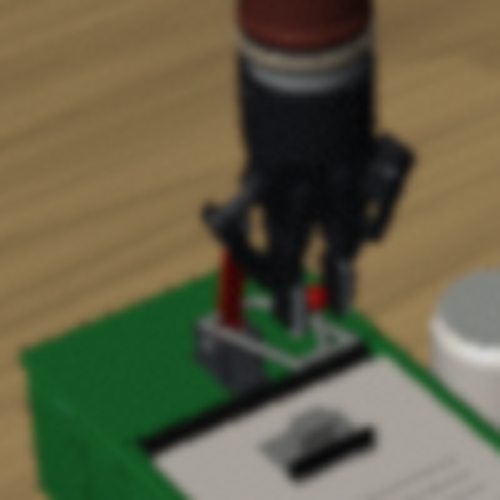

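The red knob (crop 316,296) sits between the two finger pads. Close on it.

Call:
play_rows([
  [0.15,[0,0,0],[0,0,0]],
  [0.15,[0,0,0],[0,0,0]],
  [0.15,[0,0,0],[0,0,0]],
  [0.15,[0,0,0],[0,0,0]],
], force=20)

```text
t: 3.95
tool_pos: [0.6406, 0.0075, 0.2177]
tool_rot: [-3.141, 0.028, -0.006]
contact_force: [3.9, 1.9, 3.6]
opening: 0.014
grip_force: 19.6
```

```bash
cat > link.py <<'E'
import numpy as np
from scipy.optimize import fsolve
P=np.array([-.055,.146]);L=.1107;K=.034;OX=.5965  # tub-frame xz; world x=OX+x
H=.0132  # knob above tip along the tool
def pin(th): a=th-1.64+np.pi/2; return P+.02*np.array([-np.cos(a),np.sin(a)])
def bar(th,ph): return pin(th)+L*np.array([np.cos(ph),np.sin(ph)])
def knob(th,ph): return bar(th,ph)+K*np.array([-np.sin(ph),np.cos(ph)])
def from_knob(k,g=(1.7,.3)): return fsolve(lambda v:(knob(*v)-k)*1e3,g)
def from_bar(b,g=(1.9,-.2)): return fsolve(lambda v:(bar(*v)-b)*1e3,g)
def tip(th,ph,ph0):  # tool tilted with the bail, vertical at ph0
    t=ph-ph0; return knob(th,ph)+H*np.array([np.sin(t),-np.cos(t)])
def rows(states,ph0):
    out=[]
    for a,b in zip(states[:-1],states[1:]):
        d=tip(*b,ph0)-tip(*a,ph0); t=a[1]-ph0   # tool x dir=(cos t,sin t), z dir=(sin t,-cos t)
        out.append((round((d@[np.cos(t),np.sin(t)])/.05,2),round((d@[np.sin(t),-np.cos(t)])/.05,2),round(np.degrees(b[1]-a[1])/8,2)))
    return out  # dx,dz,ay shares
E
python3 - <<'E'
from link import *
for kx in(.0415,.0435,.0455):
    s=from_knob(np.array([kx,.231]));print(kx,s,np.degrees(s[1]),bar(*s))
s0=from_knob(np.array([.0435,.231]));ph0=s0[1]
for z in(.155,.15,.146,.14,.136,.13,.123): s=from_bar(np.array([.050,z]));print(z,s,np.degrees(s[1]),knob(*s))
a=from_bar(np.array([.050,.155]))
st=[s0+(a-s0)*f for f in np.linspace(0,1,9)]
print([bar(*q).round(3).tolist() for q in st]);print(rows(st,ph0))
E
```

```text
0.0415 [1.6733349 0.2980744] 17.078404993874766 [0.05148512 0.19849927]
0.0435 [1.78006587 0.30000352] 17.18893527394527 [0.0535478  0.19851859]
0.0455 [1.89853027 0.30490998] 17.47005505149753 [0.05570705 0.19856828]
0.155 [ 1.37598736 -0.09324266] -5.342411143482545 [0.05316566 0.18885231]
0.15 [ 1.40714623 -0.1401169 ] -8.028106906560181 [0.0547484  0.18366679]
0.146 [ 1.4411954  -0.17804916] -10.201465432218459 [0.05602174 0.1794625 ]
0.14 [ 1.50732558 -0.23545066] -13.490329269970788 [0.05793156 0.17306192]
0.136 [ 1.56117265 -0.27385178] -15.690551433872056 [0.05919502 0.16873304]
0.13 [ 1.65581731 -0.33120276] -18.976520092637493 [0.06105614 0.16215217]
0.123 [ 1.78569649 -0.39685864] -22.73832506146571 [0.06314178 0.15435751]
[[0.054, 0.199], [0.054, 0.193], [0.054, 0.188], [0.054, 0.183], [0.054, 0.177], [0.053, 0.172], [0.052, 0.166], [0.051, 0.161], [0.05, 0.155]]
[(np.float64(0.03), np.float64(0.09), np.float64(-0.35)), (np.float64(0.03), np.float64(0.1), np.float64(-0.35)), (np.float64(0.03), np.float64(0.1), np.float64(-0.35)), (np.float64(0.03), np.float64(0.1), np.float64(-0.35)), (np.float64(0.03), np.float64(0.1), np.float64(-0.35)), (np.float64(0.03), np.float64(0.1), np.float64(-0.35)), (np.float64(0.03), np.float64(0.1), np.float64(-0.35)), (np.float64(0.03), np.float64(0.11), np.float64(-0.35))]
```

Call:
play_rows([
  [0.15,[0.03,0,0.09],[0,-0.35,0]],
  [0.15,[0.03,0,0.1],[0,-0.35,0]],
  [0.15,[0.03,0,0.1],[0,-0.35,0]],
  [0.15,[0.03,0,0.1],[0,-0.35,0]],
  [0.15,[0.03,0,0.1],[0,-0.35,0]],
  [0.15,[0.03,0,0.1],[0,-0.35,0]],
  [0.15,[0,0,0],[0,0,0]],
])

```text
t: 4.82
tool_pos: [0.6448, 0.0074, 0.1848]
tool_rot: [-3.104, 0.028, 0.461]
contact_force: [2.6, 3.1, 0.4]
opening: 0.0141
grip_force: 19.6
```

```bash
python3 - <<'E'
from h import *
st()
S=imaging.get_image("scene")
im=S["color"][130:210,260:340]
cv2.imwrite("pics/s3.png",cv2.resize(im,None,fx=7,fy=7,interpolation=cv2.INTER_CUBIC))
E
```

```text
t 4.83 pos [0.6448 0.0074 0.1848] F [2.6 3.1 0.4] open 0.0141 grip 19.6
toolx [ 0.957 -0.017 -0.291] y [-0.018 -1.    -0.001] z [-0.291  0.006 -0.957]
```

View pics/s3.png

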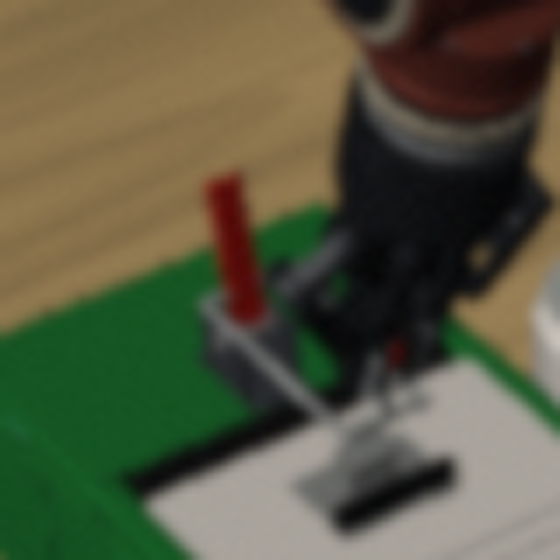

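Knob is held (crop 398,350); the loop is level-ish with its bar (crop 335,420 to 430,400) above and behind the lid's keeper (crop 380,470).

```bash
cat >> h.py <<'E'
import link
def where():
    o=st(); R=Ro.from_rotvec(o["tool_rot"]).as_matrix()
    k=o["tool_pos"]-link.H*R[:,2]; kt=np.array([k[0]-link.OX,k[2]])
    s=link.from_knob(kt,(1.6,0.)); t=np.arctan2(R[2,0],R[0,0])
    print("knob",kt.round(4),"lever",s[0].round(3),"elev",np.degrees(s[1]).round(1),"tilt",np.degrees(t).round(1),"bar",link.bar(*s).round(4)); return s,t
E
python3 - <<'E'
from h import *
s,t=where(); ph0=s[1]-t
S=imaging.get_image("scene")
def ony(u,v,y):
    c,r=ray(S,u,v); return c+r*(y-c[1])/r[1]
print("bar seen",ony(314.6,188.6,.0075)-[link.OX,0,0], "guard seen mid", onz(S,260+398/7,130+492/7,.133)-[link.OX,0,0])
print(ph0)
for x in(.048,.050,.052):
  a=link.from_bar(np.array([x,.145]));print(x,a,link.rows([s+(a-s)*f for f in np.linspace(0,1,7)],ph0)[::5], link.rows([a,link.from_bar(np.array([x,.143]),a)],ph0))
E
```

```text
t 4.88 pos [0.6445 0.0074 0.1852] F [1.6 2.2 1.3] open 0.0139 grip 19.6
toolx [ 0.957 -0.017 -0.29 ] y [-0.018 -1.    -0.   ] z [-0.29   0.006 -0.957]
knob [0.0519 0.1979] lever 1.422 elev -0.9 tilt -16.9 bar [0.0514 0.1639]
bar seen [0.05108541 0.0075     0.16515783] guard seen mid [0.06714142 0.00333828 0.133     ]
0.2796198206524412
0.048 [ 1.3428698  -0.18280151] [(np.float64(0.02), np.float64(0.06), np.float64(-0.2)), (np.float64(0.02), np.float64(0.06), np.float64(-0.2))] [(np.float64(0.03), np.float64(0.03), np.float64(-0.14))]
0.05 [ 1.45097092 -0.18758181] [(np.float64(0.03), np.float64(0.06), np.float64(-0.21)), (np.float64(0.03), np.float64(0.06), np.float64(-0.21))] [(np.float64(0.03), np.float64(0.03), np.float64(-0.14))]
0.052 [ 1.55470141 -0.19018956] [(np.float64(0.04), np.float64(0.05), np.float64(-0.21)), (np.float64(0.04), np.float64(0.05), np.float64(-0.21))] [(np.float64(0.03), np.float64(0.03), np.float64(-0.13))]
```

```bash
python3 - <<'E'
from h import *
S,T=(imaging.get_image(n) for n in("scene","top"))
im=cv2.imread("pics/scene0.png");S["color"]=im
h=cv2.cvtColor(im,cv2.COLOR_BGR2GRAY)
m=(h<60).astype(np.uint8);k,l,s,ce=cv2.connectedComponentsWithStats(m[185:212,295:335])
for i in range(1,k):
    if s[i,4]>8:
        u,v=ce[i]+[295,185];print(s[i],(u,v),onz(S,u,v,.1285)-[link.OX,0,0])
pr=lambda x,y,z:proj(S,np.array([link.OX+x,.0085+y-.017*x,z])).round(1)
for sx in(.046,.05,.054): print(sx,"guard face mid",pr(sx+.011,0,.1265),"top mid",pr(sx+.0075,0,.133))
print("tub corners",pr(-.15,-.1,.12),pr(-.15,.1,.12),pr(.15,.1,.12),pr(.15,-.1,.12),pr(.15,-.1,0))
print(h[194:206,312:320])
E
```

```text
[  0   0  20   9 102] (np.float64(301.6372549019608), np.float64(187.68627450980392)) [-0.0138923  0.0046171  0.1285   ]
[13 11 16 10 79] (np.float64(315.1518987341772), np.float64(199.8987341772152)) [0.05827575 0.00343254 0.1285    ]
0.046 guard face mid [316.  199.7] top mid [315.3 197.4]
0.05 guard face mid [316.8 200.4] top mid [316.1 198.1]
0.054 guard face mid [317.6 201.1] top mid [316.9 198.8]
tub corners [252.9 179.6] [304.6 157.2] [361.3 204.4] [306.3 232.7] [307.5 262.1]
[[ 97  94  89  83  83  88  98 110]
 [ 88  80  74  70  75  85  91  93]
 [ 72  66  61  61  68  77  78  70]
 [ 62  58  58  55  56  57  52  42]
 [ 59  55  50  43  37  32  26  18]
 [ 53  45  37  25  17  15  11  14]
 [ 36  27  19  12  10  12  20  35]
 [ 18  13   9  13  20  35  52  74]
 [ 10  14  20  33  53  75  98 117]
 [ 19  32  50  72  97 119 136 145]
 [ 50  71  93 115 134 145 152 156]
 [ 94 114 132 144 151 155 157 157]]
```

Call:
play_rows([
  [0.15,[0.03,0,0.06],[0,-0.21,0]],
  [0.15,[0.03,0,0.06],[0,-0.21,0]],
  [0.15,[0.03,0,0.06],[0,-0.21,0]],
  [0.15,[0.03,0,0.06],[0,-0.21,0]],
  [0.15,[0.03,0,0.06],[0,-0.21,0]],
  [0.15,[0,0,0],[0,0,0]],
])

```text
t: 5.78
tool_pos: [0.6464, 0.0072, 0.1682]
tool_rot: [-3.061, 0.028, 0.688]
contact_force: [-1.2, 2.6, -1.1]
opening: 0.014
grip_force: 19.7
```

```bash
cat > nxt.py <<'E'
from h import *
import sys
s,t=where(); ph0=s[1]-t
for x,z,n in [tuple(map(float,a.split(","))) for a in sys.argv[1:]]:
    q=[link.bar(*s)+(np.array([x,z])-link.bar(*s))*f for f in np.linspace(0,1,int(n)+1)]
    c=[s]
    for b in q[1:]: c.append(link.from_bar(b,c[-1]))
    print(x,z,[tuple(map(float,r)) for r in link.rows(c,ph0)]); s=c[-1]
E
python3 nxt.py .0495,.145,1 .0495,.135,5 .0495,.124,6
```

```text
t 5.78 pos [0.6464 0.0072 0.1682] F [-1.2  2.6 -1.1] open 0.014 grip 19.7
toolx [ 0.904 -0.016 -0.428] y [-0.018 -1.    -0.   ] z [-0.428  0.008 -0.904]
knob [0.0555 0.1801] lever 1.42 elev -9.8 tilt -25.3 bar [0.0497 0.1466]
0.0495 0.145 [(0.02, 0.03, -0.11)]
0.0495 0.135 [(0.03, 0.03, -0.14), (0.03, 0.03, -0.14), (0.03, 0.03, -0.14), (0.03, 0.03, -0.14), (0.03, 0.03, -0.14)]
0.0495 0.124 [(0.03, 0.03, -0.13), (0.03, 0.03, -0.13), (0.03, 0.03, -0.13), (0.03, 0.03, -0.13), (0.03, 0.03, -0.12), (0.03, 0.03, -0.12)]
```

Now feel downward a few steps at a time.

Call:
play_rows([
  [0.15,[0.03,0,0.03],[0,-0.13,0]],
  [0.15,[0.03,0,0.03],[0,-0.14,0]],
  [0.15,[0,0,0],[0,0,0]],
])

```text
t: 6.15
tool_pos: [0.6474, 0.0072, 0.1646]
tool_rot: [-3.047, 0.027, 0.746]
contact_force: [-2.8, 4.0, -0.8]
opening: 0.014
grip_force: 19.6
```

Call:
play_rows([
  [0.15,[0.03,0,0.03],[0,-0.14,0]],
  [0.15,[0.03,0,0.03],[0,-0.14,0]],
  [0.15,[0,0,0],[0,0,0]],
])

```text
t: 6.52
tool_pos: [0.649, 0.0071, 0.161]
tool_rot: [-3.032, 0.027, 0.803]
contact_force: [-4.5, 3.3, -0.3]
opening: 0.0142
grip_force: 19.6
```

```bash
python3 nxt.py
```

```text
t 6.53 pos [0.649  0.0071 0.161 ] F [-4.5  3.3 -0.3] open 0.0142 grip 19.6
toolx [ 0.869 -0.016 -0.495] y [-0.018 -1.    -0.   ] z [-0.495  0.009 -0.869]
knob [0.059  0.1724] lever 1.559 elev -13.9 tilt -29.7 bar [0.0509 0.1394]
```

Call:
play_rows([
  [0.15,[0.015,0,0.04],[0,-0.13,0]],
  [0.15,[0.02,0,0.03],[0,-0.13,0]],
  [0.15,[0,0,0],[0,0,0]],
])

```text
t: 6.9
tool_pos: [0.6494, 0.0071, 0.1571]
tool_rot: [-3.018, 0.027, 0.855]
contact_force: [-0.9, 2.6, -1.0]
opening: 0.0144
grip_force: 19.7
```

Call:
play_rows([
  [0.15,[0.025,0,0.03],[0,-0.13,0]],
  [0.15,[0.025,0,0.03],[0,-0.13,0]],
  [0.15,[0,0,0],[0,0,0]],
])

```text
t: 7.28
tool_pos: [0.6496, 0.0071, 0.1528]
tool_rot: [-3.001, 0.027, 0.912]
contact_force: [-0.9, 3.3, -0.9]
opening: 0.014
grip_force: 19.7
```

```bash
python3 nxt.py
```

```text
t 7.28 pos [0.6496 0.0071 0.1528] F [-0.9  3.3 -0.9] open 0.014 grip 19.7
toolx [ 0.831 -0.015 -0.556] y [-0.018 -1.    -0.   ] z [-0.556  0.01  -0.831]
knob [0.0604 0.1638] lever 1.621 elev -18.2 tilt -33.8 bar [0.0498 0.1315]
```

Call:
play_rows([
  [0.15,[0.025,0,0.03],[0,-0.13,0]],
  [0.15,[0.025,0,0.03],[0,-0.13,0]],
  [0.15,[0,0,0],[0,0,0]],
])

```text
t: 7.65
tool_pos: [0.6498, 0.0071, 0.1489]
tool_rot: [-2.983, 0.027, 0.967]
contact_force: [-1.4, 3.1, 0.1]
opening: 0.0137
grip_force: 19.7
```

Call:
play_rows([
  [0.15,[0.025,0,0.03],[0,-0.12,0]],
  [0.15,[0,0,0],[0,0,0]],
])

```text
t: 7.9
tool_pos: [0.6499, 0.0071, 0.1472]
tool_rot: [-2.975, 0.027, 0.991]
contact_force: [-1.5, 3.0, -0.1]
opening: 0.014
grip_force: 19.6
```

```bash
python3 nxt.py
```

```text
t 7.9 pos [0.6499 0.0071 0.1472] F [-1.5  3.  -0.1] open 0.014 grip 19.6
toolx [ 0.8   -0.014 -0.6  ] y [-0.018 -1.    -0.   ] z [-0.6    0.011 -0.8  ]
knob [0.0613 0.1577] lever 1.68 elev -21.2 tilt -36.9 bar [0.049 0.126]
```

Call:
play_rows([
  [0.15,[0.025,0,0.03],[0,-0.12,0]],
  [0.15,[0,0,0],[0,0,0]],
])

```text
t: 8.15
tool_pos: [0.65, 0.0071, 0.1453]
tool_rot: [-2.966, 0.027, 1.016]
contact_force: [-2.1, 2.5, -0.0]
opening: 0.0143
grip_force: 19.6
```

Call:
play_rows([
  [0.15,[0.015,0,0.02],[0,-0.08,0]],
  [0.15,[0,0,0],[0,0,0]],
])

```text
t: 8.4
tool_pos: [0.65, 0.0071, 0.1442]
tool_rot: [-2.961, 0.027, 1.032]
contact_force: [-1.7, 3.3, 0.3]
opening: 0.0139
grip_force: 19.6
```

```bash
python3 - <<'E'
import nxt
from h import *
S,T=(imaging.get_image(n) for n in("scene","top"))
im=S["color"][150:220,275:345]
cv2.imwrite("pics/s4.png",cv2.resize(im,None,fx=8,fy=8,interpolation=cv2.INTER_CUBIC))
E
```

```text
t 8.4 pos [0.65   0.0071 0.1442] F [-1.7  3.3  0.3] open 0.0139 grip 19.6
toolx [ 0.783 -0.014 -0.622] y [-0.018 -1.    -0.   ] z [-0.621  0.011 -0.783]
knob [0.0617 0.1546] lever 1.715 elev -22.7 tilt -38.4 bar [0.0486 0.1232]
```

View pics/s4.png

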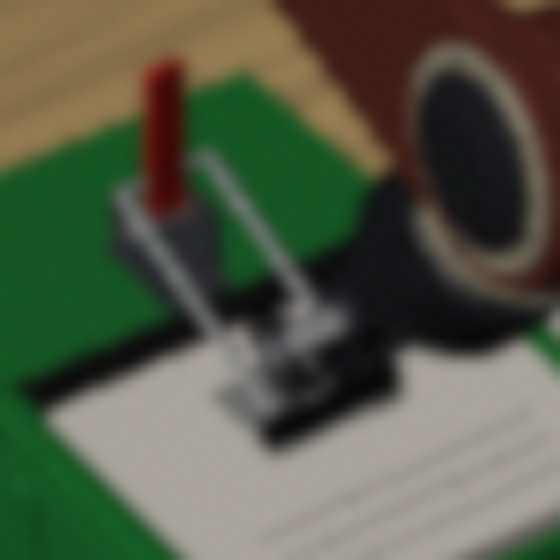

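The loop's wires now run down to the keeper (crop 280,380), the bar inside it behind the lip and before the black guard. Feel for the lid, then draw back.

Call:
play_rows([
  [0.15,[-0.012,0,0.016],[0,-0.05,0]],
  [0.15,[0,0,0],[0,0,0]],
])

```text
t: 8.75
tool_pos: [0.6499, 0.0071, 0.1444]
tool_rot: [-2.959, 0.027, 1.038]
contact_force: [3.0, 4.6, -0.6]
opening: 0.0137
grip_force: 19.7
```

Call:
play_rows([
  [0.15,[-0.03,0,0.025],[0,0,0]],
  [0.15,[0,0,0],[0,0,0]],
])

```text
t: 9.0
tool_pos: [0.648, 0.0071, 0.1446]
tool_rot: [-2.959, 0.027, 1.037]
contact_force: [3.7, 3.7, -0.3]
opening: 0.0138
grip_force: 19.8
```

Call:
play_rows([
  [0.15,[-0.03,0,0.025],[0,0,0]],
  [0.15,[0,0,0],[0,0,0]],
])

```text
t: 9.25
tool_pos: [0.6459, 0.0072, 0.1445]
tool_rot: [-2.959, 0.027, 1.037]
contact_force: [3.6, 3.7, -0.2]
opening: 0.0139
grip_force: 19.8
```

```bash
python3 nxt.py
```

```text
t 9.25 pos [0.6459 0.0072 0.1445] F [ 3.6  3.7 -0.2] open 0.0139 grip 19.8
toolx [ 0.781 -0.014 -0.624] y [-0.018 -1.     0.   ] z [-0.624  0.011 -0.781]
knob [0.0577 0.1548] lever 1.51 elev -22.5 tilt -38.6 bar [0.0447 0.1234]
```

Call:
play_rows([
  [0.15,[-0.03,0,0.025],[0,0,0]],
  [0.15,[0,0,0],[0,0,0]],
])

```text
t: 9.5
tool_pos: [0.6453, 0.0072, 0.1446]
tool_rot: [-2.961, 0.027, 1.031]
contact_force: [10.0, 3.2, -0.0]
opening: 0.0143
grip_force: 19.9
```

Call:
play_rows([
  [0.15,[-0.016,0,0.0125],[0,0,0]],
  [0.15,[0,0,0],[0,0,0]],
])

```text
t: 9.75
tool_pos: [0.645, 0.0072, 0.1446]
tool_rot: [-2.962, 0.027, 1.027]
contact_force: [11.0, 3.9, -2.0]
opening: 0.014
grip_force: 20.0
```

The force jumped at bar x ≈ 44 mm (5–6 mm back): it stands against the post under the lip. Release and back out.

Call:
play_rows([
  [0.3,[0.015,0,-0.012],[0,0,0]],
  [0.4,[0,0,0],[0,0,0]],
  [0.45,[0,0,0],[0,0,0]],
  [0.45,[0,0,-0.4],[0,0,0]],
  [0.45,[0,0,-0.8],[0,0,0]],
  [0.45,[0,0,-0.8],[0,0,0]],
  [0.45,[0,0,0],[0,0,0]],
])

```text
t: 10.62
tool_pos: [0.7077, 0.0057, 0.2252]
tool_rot: [-2.961, 0.028, 1.033]
contact_force: [-0.6, 0.1, -0.1]
opening: 0.0385
grip_force: 0.0
```

```bash
python3 - <<'E'
from h import *
st([link.OX-.055+.045,.0092,.26])
S,T=(imaging.get_image(n) for n in("scene","top"))
im=S["color"][150:220,275:345]
m=np.zeros((560,800,3),np.uint8);m[:,:560]=cv2.resize(im,None,fx=8,fy=8,interpolation=cv2.INTER_CUBIC)
m[:480,560:]=cv2.resize(T["color"][170:250,300:340],None,fx=6,fy=6,interpolation=cv2.INTER_CUBIC)
cv2.imwrite("pics/s5.png",m)
E
```

```text
t 10.62 pos [0.7077 0.0057 0.2252] F [-0.6  0.1 -0.1] open 0.0385 grip 0.0
toolx [ 0.783 -0.015 -0.622] y [-0.018 -1.     0.001] z [-0.622  0.011 -0.783]
shares [-2.332 -0.025  0.962]
```

View pics/s5.png

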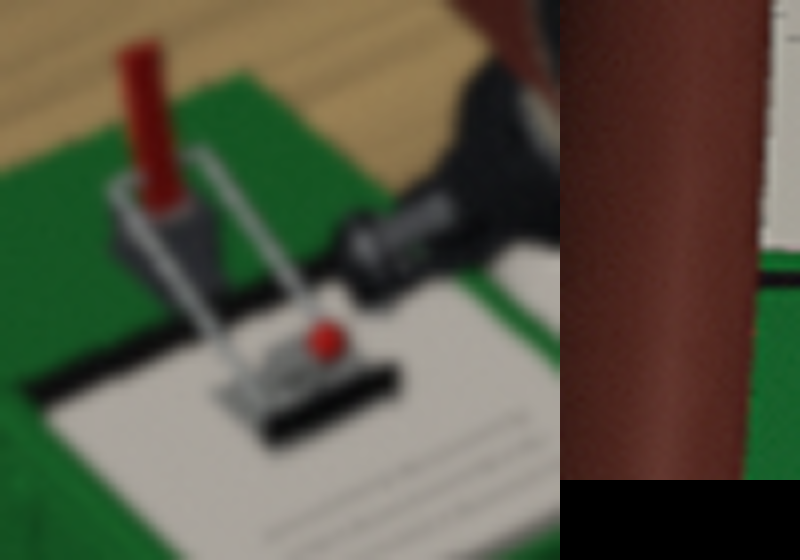

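The red knob (crop 325,342) stands over the slot, wires taut from lever to keeper; the hand is clear. Untilt the tool and shut the fingers.

Call:
play_rows([
  [0.2,[-0.3,0,-0.5],[0,0.96,0]],
  [0,[-0.3,0,-0.5],[0,0.96,0]],
  [0,[-0.3,0,-0.2],[0,0.96,0]],
  [0,[-0.4,0,0],[0,0.96,0]],
  [0,[-0.4,0,0],[0,0.97,0]],
  [0,[0,0,0],[0,0,0]],
  [0,[0,0,0],[0,0,0]],
])

```text
t: 11.6
tool_pos: [0.6605, 0.0069, 0.3023]
tool_rot: [-3.141, 0.029, 0.012]
contact_force: [1.2, -0.3, 0.0]
opening: -0.0001
grip_force: 0.0
```

```bash
python3 -c "
from h import *
st([.567,.0092,.2035])"
```

```text
t 11.6 pos [0.6605 0.0069 0.3023] F [ 1.2 -0.3  0. ] open -0.0001 grip 0.0
toolx [ 1.    -0.018 -0.008] y [-0.018 -1.    -0.   ] z [-0.008  0.    -1.   ]
shares [-1.854 -0.013  1.99 ]
```

Call:
play_rows([
  [0,[-0.9,0,0.3],[0,0.06,0]],
  [0,[-0.95,0,0.5],[0,0,0]],
  [0,[0,0,0.6],[0,0,0]],
  [0,[0,0,0.6],[0,0,0]],
  [0,[0,0,0],[0,0,0]],
])

```text
t: 12.22
tool_pos: [0.5679, 0.0086, 0.2001]
tool_rot: [-3.141, 0.029, 0.007]
contact_force: [0.7, -0.6, 0.8]
opening: -0.0001
grip_force: 0.0
```

Call:
play_rows([
  [0,[-0.12,0,0],[0,0,0]],
  [0,[-0.08,0,0],[0,0,0]],
  [0,[-0.08,0,0],[0,0,0]],
  [0,[0,0,0],[0,0,0]],
])

```text
t: 12.72
tool_pos: [0.5548, 0.0088, 0.2044]
tool_rot: [3.141, -0.028, 0.006]
contact_force: [0.7, 0.4, -0.4]
opening: 0.0002
grip_force: 0.0
```

Call:
play_rows([
  [0,[-0.06,0,0],[0,0,0]],
  [0,[-0.06,0,0],[0,0,0]],
  [0,[0,0,0],[0,0,0]],
])

```text
t: 13.1
tool_pos: [0.5485, 0.0089, 0.2035]
tool_rot: [3.141, -0.028, 0.004]
contact_force: [-0.4, -0.3, 0.4]
opening: 0.0002
grip_force: 0.0
```

```bash
python3 - <<'E'
from h import *
o=st(); P=np.array([link.OX-.055,.146]); r=.057
f=lambda a:P+r*np.array([-np.sin(a),np.cos(a)])+.003*np.array([np.cos(a),np.sin(a)])+[.011,0]
a=np.linspace(.16,1.64,17);p=np.array([f(x) for x in a]);print(p.round(3).tolist())
print((np.diff(p,axis=0)*[1,-1]/.05).round(2).tolist())
E
```

```text
t 13.1 pos [0.5485 0.0089 0.2035] F [-0.4 -0.3  0.4] open 0.0002 grip 0.0
toolx [ 1.    -0.018  0.003] y [-0.018 -1.    -0.   ] z [ 0.003 -0.    -1.   ]
[[0.546, 0.203], [0.541, 0.202], [0.536, 0.201], [0.531, 0.199], [0.526, 0.197], [0.522, 0.194], [0.517, 0.191], [0.513, 0.188], [0.51, 0.184], [0.506, 0.18], [0.503, 0.175], [0.501, 0.171], [0.499, 0.166], [0.497, 0.161], [0.496, 0.156], [0.496, 0.15], [0.495, 0.145]]
[[-0.1, 0.02], [-0.1, 0.03], [-0.1, 0.04], [-0.1, 0.04], [-0.09, 0.05], [-0.09, 0.06], [-0.08, 0.07], [-0.07, 0.08], [-0.07, 0.08], [-0.06, 0.09], [-0.05, 0.09], [-0.04, 0.1], [-0.03, 0.1], [-0.02, 0.1], [-0.01, 0.1], [-0.0, 0.11]]
```

Call:
play_rows([
  [0,[-0.05,0,0.02],[0,0,0]],
  [0,[-0.1,0,0.02],[0,0,0]],
  [0,[-0.1,0,0.03],[0,0,0]],
  [0,[0,0,0],[0,0,0]],
])

```text
t: 13.6
tool_pos: [0.5365, 0.0092, 0.2006]
tool_rot: [3.141, -0.028, 0.007]
contact_force: [3.6, -0.1, 0.7]
opening: 0.0001
grip_force: 1.9
```

Call:
play_rows([
  [0,[-0.1,0,0.04],[0,0,0]],
  [0,[-0.1,0,0.04],[0,0,0]],
  [0,[0,0,0],[0,0,0]],
])

```text
t: 13.98
tool_pos: [0.5264, 0.0094, 0.1967]
tool_rot: [3.141, -0.028, 0.006]
contact_force: [2.9, 0.3, 3.6]
opening: 0.0001
grip_force: 2.3
```

Call:
play_rows([
  [0,[-0.09,0,0.05],[0,0,0]],
  [0,[-0.09,0,0.06],[0,0,0]],
  [0,[0,0,0],[0,0,0]],
])

```text
t: 14.35
tool_pos: [0.5168, 0.0096, 0.1908]
tool_rot: [-3.141, 0.028, -0.003]
contact_force: [1.9, 1.5, 4.5]
opening: 0.0002
grip_force: 2.3
```

Call:
play_rows([
  [0,[-0.08,0,0.07],[0,0,0]],
  [0,[-0.07,0,0.08],[0,0,0]],
  [0,[0,0,0],[0,0,0]],
])

```text
t: 14.72
tool_pos: [0.5087, 0.0098, 0.183]
tool_rot: [-3.141, 0.028, -0.0]
contact_force: [0.1, 0.4, 5.2]
opening: -0.0003
grip_force: 2.0
```

Call:
play_rows([
  [0,[-0.07,0,0.08],[0,0,0]],
  [0,[-0.06,0,0.09],[0,0,0]],
  [0,[0,0,0],[0,0,0]],
])

```text
t: 15.1
tool_pos: [0.5018, 0.0099, 0.1735]
tool_rot: [-3.141, 0.028, 0.002]
contact_force: [0.2, 0.3, 0.7]
opening: 0.0003
grip_force: 0.6
```

Call:
play_rows([
  [0,[-0.05,0,0.09],[0,0,0]],
  [0,[-0.04,0,0.1],[0,0,0]],
  [0,[0,0,0],[0,0,0]],
])

```text
t: 15.48
tool_pos: [0.4979, 0.0099, 0.1635]
tool_rot: [3.141, -0.028, 0.001]
contact_force: [-0.3, 0.1, 0.1]
opening: -0.0002
grip_force: 0.0
```

```bash
python3 - <<'E'
from h import *
st()
S=imaging.get_image("scene")
cv2.imwrite("pics/s6.png",cv2.resize(S["color"][150:220,260:345],None,fx=7,fy=7,interpolation=cv2.INTER_CUBIC))
E
```

```text
t 15.47 pos [0.4979 0.0099 0.1635] F [-0.3  0.1  0.1] open -0.0002 grip 0.0
toolx [ 1.    -0.018  0.   ] y [-0.018 -1.     0.   ] z [ 0. -0. -1.]
```

View pics/s6.png

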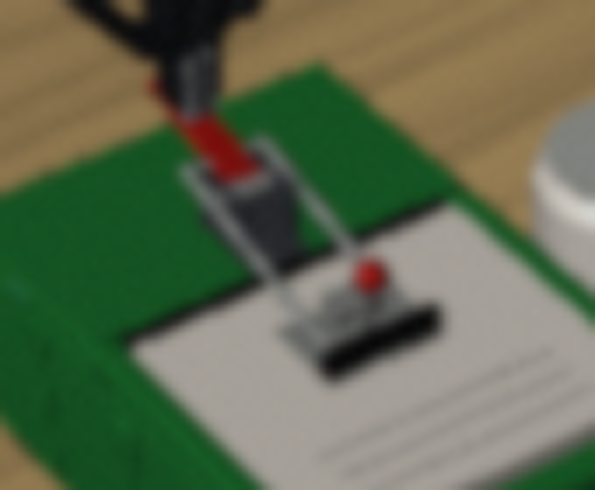

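The loop remains hooked (knob at crop 370,277), the lid has been drawn in against the seal, the lever is well down under the fingers. Continue down to the stop.

Call:
play_rows([
  [0,[-0.03,0,0.1],[0,0,0]],
  [0,[-0.02,0,0.1],[0,0,0]],
  [0,[0,0,0],[0,0,0]],
])

```text
t: 15.9
tool_pos: [0.4958, 0.0099, 0.1539]
tool_rot: [-3.141, 0.028, -0.002]
contact_force: [-0.8, -0.6, -0.3]
opening: -0.0001
grip_force: 0.0
```

Call:
play_rows([
  [0,[0,0,0.06],[0,0,0]],
  [0,[0,0,0.04],[0,0,0]],
  [0,[0,0,0],[0,0,0]],
])

```text
t: 16.27
tool_pos: [0.4963, 0.0099, 0.1497]
tool_rot: [-3.141, 0.028, -0.004]
contact_force: [-0.1, 0.2, 0.0]
opening: -0.0001
grip_force: 0.0
```

Call:
play_rows([
  [0,[0,0,0.04],[0,0,0]],
  [0,[0,0,0],[0,0,0]],
])

```text
t: 16.52
tool_pos: [0.4963, 0.0099, 0.1478]
tool_rot: [-3.141, 0.028, -0.004]
contact_force: [-0.7, -0.4, 0.3]
opening: 0.0
grip_force: 0.0
```

Call:
play_rows([
  [0,[0,0,0.03],[0,0,0]],
  [0,[0,0,0],[0,0,0]],
])

```text
t: 16.77
tool_pos: [0.4964, 0.0099, 0.1465]
tool_rot: [3.141, -0.028, 0.005]
contact_force: [-0.3, -0.1, 0.2]
opening: -0.0
grip_force: 0.0
```

Call:
play_rows([
  [0,[0,0,0.03],[0,0,0]],
  [0,[0,0,0],[0,0,0]],
])

```text
t: 17.02
tool_pos: [0.4966, 0.0099, 0.1461]
tool_rot: [3.141, -0.028, 0.005]
contact_force: [-3.6, -0.1, 4.9]
opening: 0.0001
grip_force: 2.9
```

Call:
play_rows([
  [0,[0,0,0.02],[0,0,0]],
  [0,[0,0,0],[0,0,0]],
])

```text
t: 17.27
tool_pos: [0.4966, 0.0099, 0.1459]
tool_rot: [3.141, -0.028, 0.004]
contact_force: [-4.2, 0.8, 9.2]
opening: 0.0
grip_force: 4.9
```

Call:
play_rows([
  [0,[0,0,0.015],[0,0,0]],
  [0,[0,0,0],[0,0,0]],
])

```text
t: 17.52
tool_pos: [0.4966, 0.0099, 0.1458]
tool_rot: [3.141, -0.028, 0.004]
contact_force: [-7.6, 0.4, 13.6]
opening: 0.0001
grip_force: 6.5
```

Call:
play_rows([
  [0,[0,0,-0.3],[0,0,0]],
  [0,[0,0,-0.8],[0,0,0]],
  [0,[0,0,-0.9],[0,0,0]],
  [0,[-0.5,0,-0.9],[0,0,0]],
  [0,[-0.9,0,-0.3],[0,0,0]],
  [0,[-0.7,0,0],[0,0,0]],
  [0,[0,0,0],[0,0,0]],
])

```text
t: 18.4
tool_pos: [0.3902, 0.0118, 0.3039]
tool_rot: [3.141, -0.029, 0.01]
contact_force: [0.5, -0.1, -0.0]
opening: 0.0
grip_force: 0.0
```

```bash
python3 - <<'E'
from h import *
st()
S,T=(imaging.get_image(n) for n in("scene","top"))
m=np.zeros((490,800,3),np.uint8);m[:,:560]=cv2.resize(S["color"][150:220,265:345],None,fx=7,fy=7,interpolation=cv2.INTER_CUBIC)
m[:480,560:]=cv2.resize(T["color"][170:250,300:340],None,fx=6,fy=6,interpolation=cv2.INTER_CUBIC)
cv2.imwrite("pics/s7.png",m)
E
```

```text
t 18.4 pos [0.3902 0.0118 0.3039] F [ 0.5 -0.1 -0. ] open 0.0 grip 0.0
toolx [ 1.    -0.018  0.006] y [-0.018 -1.     0.   ] z [ 0.006 -0.001 -1.   ]
```

View pics/s7.png

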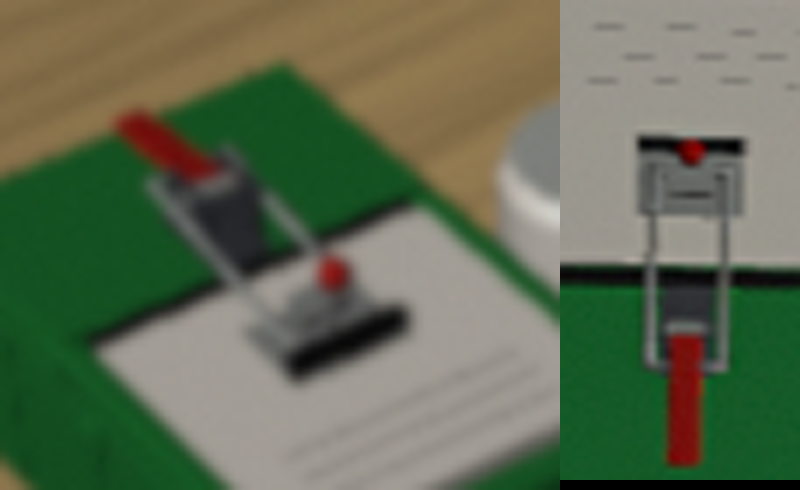

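The lever lies flat pointing away from the keeper (tip at top-crop 683,465), the loop is hooked (knob 692,150) and the lid is tight on the seal. The hand is clear, so I hand the job in.

```bash
python3 - <<'E'
from h import *
S,T=(imaging.get_image(n) for n in("scene","top"))
print("lever tip (expect z~.142)",two(S,(282.3,167.3),T,(320.5,247.3)))
print(ctrl.finish_job())
E
```

```text
lever tip (expect z~.142) (array([0.46663506, 0.0105018 , 0.13545776]), np.float64(0.0006560462274354788))
the job is handed in; nothing more can be done
None
```

The job is handed in after about 18 s of robot time: the loop is hooked under the keeper's lip, the lever was pressed to its stop at about 14 N, the last pictures show the lid tight on its seal, and the hand is clear; no verdict was returned.

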